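Tidy the stable-supply display: nest the cups, square up the tins

TASK

Tidy this display shelf for opening: nest the two loose blue cups, one after the other, upright and fully down into the blue cup on the round black mat, and pile the two loose green tins squarely, edges flush, on the tin lying on the wooden board. Either stack may be made first and in any order; set things down rather than dropping them, keep both stacks on their mat and board, and leave the orange cup and all the other goods where they are.

Things in the scene. Friction and masses are not known exactly. Their poses are not given: they have to be found in the camera images.
- cup_base_c (a point): blue plastic cup, upright, mouth up, 100 mm tall, 90 g: top 33 mm a straight collar, 68 mm outside, 60 mm inside diameter; body below tapers from 56 to 40 mm, wall 2 mm. Point: on the axis, 50 mm above the foot; z up. This one stands on the round black mat. A nested cup's collar rests on the rim of the cup below: it sits 33 mm higher, with 2 mm side play
- cup_1_c (a point): blue plastic cup, upright, mouth up, 100 mm tall, 90 g: top 33 mm a straight collar, 68 mm outside, 60 mm inside diameter; body below tapers from 56 to 40 mm, wall 2 mm. Point: on the axis, 50 mm above the foot; z up. Loose on the shelf top
- cup_2_c (a point): blue plastic cup, upright, mouth up, 100 mm tall, 90 g: top 33 mm a straight collar, 68 mm outside, 60 mm inside diameter; body below tapers from 56 to 40 mm, wall 2 mm. Point: on the axis, 50 mm above the foot; z up. Loose on the shelf top
- tin_base_c (a point): closed flat green tin with a paper and orange label on top, 60 mm (its x) by 120 mm (its y) by 24 mm thick (its z); this point is its centre, 12 mm above its underside. About 250 g. This one lies on the wooden board
- tin_1_c (a point): closed flat green tin with a paper and orange label on top, 60 mm (its x) by 120 mm (its y) by 24 mm thick (its z); this point is its centre, 12 mm above its underside. About 250 g. Loose on the shelf top
- tin_2_c (a point): closed flat green tin with a paper and orange label on top, 60 mm (its x) by 120 mm (its y) by 24 mm thick (its z); this point is its centre, 12 mm above its underside. About 250 g. Loose on the shelf top
- mat_top (a point): centre of the top of the round black display mat, 120 mm diameter, 6 mm thick, fixed to the shelf top
- board_top (a point): centre of the top of the wooden display board, 100 mm (x) by 150 mm (y), 6 mm thick, fixed to the shelf top
- cup_orange: orange cup of exactly the same shape as the blue ones (not part of the set, 100 mm tall, 68 mm wide); origin under its foot
- brush: grooming brush lying bristles down, 55 mm (x) by 125 mm (y) by 43 mm high; origin under its centre
- knife: hoof knife lying flat, wooden handle 110 mm long (towards -x) and steel blade (towards +x), 200 mm long overall, 24 mm wide; origin between them, under it
- whetstone: grey sharpening stone lying flat, 150 mm (x) by 55 mm (y) by 26 mm thick; origin under its centre
Mind the look-alikes: they are no part of the job. What is shaped like the part that bears cup_2_c but turquoise is not meant.

How it is judged (in metres and radians):
At the end, for the whole second after the job is handed in: Base cup and base tin within 30 mm of mat and board centres; cups 33 and 66 mm (±4) above the base cup, axes within 7 mm; tins 24 and 48 mm (±4) above the base tin, centres within 8 mm, sides within 0.12 rad; either order; all upright within 0.08 rad, at rest (horizontal distance between cup_base_c and mat_top below 0.03 m and horizontal distance between tin_base_c and board_top below 0.03 m and z of cup_base_c in the frame of mat_top between 0.045 and 0.055 m and z of tin_base_c in the frame of board_top between 0.008 and 0.016 m and horizontal distance between each of cup_1_c, cup_2_c and cup_base_c below 0.007 m and horizontal distance between each of tin_1_c, tin_2_c and tin_base_c below 0.008 m and angle between the y axis of each of tin_1_c, tin_2_c and the y axis of tin_base_c, either way round below 0.12 rad and ((z of cup_1_c in the frame of cup_base_c between 0.029 and 0.037 m and z of cup_2_c in the frame of cup_base_c between 0.062 and 0.07 m) or (z of cup_2_c in the frame of cup_base_c between 0.029 and 0.037 m and z of cup_1_c in the frame of cup_base_c between 0.062 and 0.07 m)) and ((z of tin_1_c in the frame of tin_base_c between 0.02 and 0.028 m and z of tin_2_c in the frame of tin_base_c between 0.044 and 0.052 m) or (z of tin_2_c in the frame of tin_base_c between 0.02 and 0.028 m and z of tin_1_c in the frame of tin_base_c between 0.044 and 0.052 m)) and angle between each of cup_1_c, cup_2_c, tin_1_c, tin_2_c, cup_base_c, tin_base_c's own z axis and vertical below 0.08 rad and linear speed of each of cup_1, cup_2, tin_1, tin_2, cup_base, tin_base below 0.03 m/s); the robot touches nothing.
It fails at once if a cup or tin is dropped (falls free, untouched by the fingers, faster than 0.7 m/s) ((linear speed of cup_1 above 0.7 m/s and contact force between the fingers and cup_1 below 0.05 N) or (linear speed of cup_2 above 0.7 m/s and contact force between the fingers and cup_2 below 0.05 N) or (linear speed of tin_1 above 0.7 m/s and contact force between the fingers and tin_1 below 0.05 N) or (linear speed of tin_2 above 0.7 m/s and contact force between the fingers and tin_2 below 0.05 N) or (linear speed of cup_base above 0.7 m/s and contact force between the fingers and cup_base below 0.05 N) or (linear speed of tin_base above 0.7 m/s and contact force between the fingers and tin_base below 0.05 N)).
It fails at once if one of the other goods (orange cup, brush, knife, whetstone) is moved more than 30 mm (distance of any of cup_orange, brush, knife, whetstone from where it was at the start of the episode above 0.03 m).
It also fails if it takes over 72 s, if anything falls off the work surface, if the arm or the gripper's body presses on something with over 40 N, if the wrist force passes 120 N, or if a joint passes its speed limit or range.

ROBOT

A 6-joint arm with a two-finger parallel gripper is mounted at the origin on the work surface. World frame = base frame: x ahead of the robot, y to its left, z up, the work surface at z = 0. Lengths are in mm, angles in rad, forces in N, time in s.
With the tool pointing down it reaches from about 425 to 950 mm from the base axis. Payload 3.5 kg.
Tool frame: the origin (TCP) lies on the centre line of the jaws, within the pads' length; the fingertips stand 19 mm ahead of it and the grasp point (between the pads) is the TCP (nose_length is the distance from the TCP to the fingertips, in mm); z points along the fingers, y is the direction in which the jaws open and shut (so a half turn about z gives the same grasp; the last joint's range is limited). The gripper opens to 85 mm and grips with 20 to 120 N. Pads are 22 mm wide; open, the fingers measure 114 mm over their backs; the gripper's body (76 mm by 85 mm) begins 54 mm behind the grasp point. The pads swing forward as they close: fully open they stand 13 mm farther back than shut.
Start: joints at [1.187, 0.286, 1.577, -0, 1.279, -0.15], TCP at [156.345, 656.63, 220.725] pointing down, gripper open.
Joint ranges: [-2.77, 2.77], [-0.9, 2.22], [0.21, 2.48], [-1.53, 4.67], [0.24, 2.81], [-2.84, 2.84]. Speed limits (rad/s): [2.79, 2.79, 3.14, 3.14, 3.14, 3.14].

INTERFACE

Orientations are given as [roll, pitch, yaw] about the fixed x, y, z axes, in that order (R = Rz(yaw) Ry(pitch) Rx(roll)).
In Python, from rig import read_state, camera, hand_in, nose_length gives the robot as it stands.
- The arm moves only by the shell command python3 -m pendant 'ROWS'. ROWS is JSON, a list of rows, each a list of 3 entries, a list of its own where there are three numbers: the shift along the tool's x, y, z in mm, then the turn, a rotation vector about the tool's x, y, z in degrees, then the opening, from 0 (shut) to 1 (fully open). In form: [[[dx, dy, dz], [wx, wy, wz], hand], ...]. A call has 1 to 20 rows; each row shifts and turns the commanded pose from where the row before left it, along the tool's axes as they then stand; what a row does not reach is not made up. A row lasts 1/8 s, in which the tool goes at most 62.5 mm and 10.7 degrees, less where a joint would pass 70% of its speed; a pose out of reach is approached as far as the arm can. A call is refused whole if a number of a shift passes 62.5 or a number of a turn 10.7, either way. A call with a gripper value outside its range is refused whole. The fingers move at their own pace and stop on an object; the grip force is fixed at half the most. Time passes only in rows, so rows that do not move let the fingers close. It gives the time, the measured TCP pose, the force and the opening at its end, in the units of the state.
- read_state(): the state, without advancing time (a new reading comes with each control period).
- camera(name): name is "scene" or "top"; returns a dict with "img" (384x512x3 uint8, red, green, blue), "fx", "fy", "cx", "cy" (pixels), "world_from_camera" (4x4, takes a point from camera to world coordinates). Camera axes: x right, y down, z forward; pixel columns grow to the right and rows downward; lengths in mm; the calibration is good to about 2 mm. A picture is of the moment at which its call begins. There is no depth.
- hand_in(): hands the job in, once; it reports no verdict.
The state is a dict: "t": time; "qpos": joint angles; "qvel": joint speeds; "joint_torque": joint torques, N m; "tcp_pos": TCP position; "orientation": TCP orientation; "contact_force": force on the tool from outside, world axes, zero at the start; "ft_torque": the same for the moment, N m; "gripper_width": opening from 0.0 (shut) to 1.0 (fully open).
Only numpy, scipy, OpenCV 4.12 (cv2) and the standard library are available. Lean on these libraries where they do the work, as an engineer would, in place of code of your own. Each camera call takes 0.05 s, during which the arm holds its last target. There are 200 camera calls.

## Working session

There is one attempt and no reset: what is moved stays moved. The work goes in short steps, Python scripts to look and compute and a shell command to move; the robot and the scene stay as the last step left them, time stands still between calls to the robot, and variables do not carry over. Pictures are saved under pics/ and viewed, about 8 in all and at most 12, crops included, and the job is handed in when it is done.

```bash
ls; mkdir -p pics; python3 - <<'E'
from rig import *
import cv2,numpy as np
print(read_state(),nose_length)
for n in("scene","top"):
    c=camera(n);cv2.imwrite(f"pics/{n}0.png",c["img"][:,:,::-1]);np.save(f"pics/{n}0.npy",c["img"])
    print(n,c["fx"],c["fy"],c["cx"],c["cy"],np.round(c["world_from_camera"],3).tolist())
E
```

```text
pics
{'t': 0.0, 'qpos': array([ 1.18697995e+00,  2.87191779e-01,  1.57818396e+00,  3.15813104e-05,
        1.27859453e+00, -1.49964073e-01]), 'qvel': array([ 0.00130242, -0.00059935,  0.00100647,  0.0001559 , -0.00167585,
       -0.00128533]), 'joint_torque': array([-7.52223150e-04, -4.05984879e+01, -2.92622602e+01, -2.36580499e-04,
        5.91529024e-03,  2.25872888e-06]), 'tcp_pos': array([156.09689707, 656.00133863, 219.32602616]), 'orientation': array([-3.13924623e+00, -3.85104363e-04,  2.90773076e+00]), 'contact_force': array([-0.68326209, -0.72365685, -0.12024642]), 'ft_torque': array([-0.03873138,  0.03955551,  0.03083007]), 'gripper_width': 0.9998500758030989} 19.0
scene 379.48277408069026 379.48277408069026 260.3799624399739 191.057323390362 [[0.461, 0.761, -0.457, 1060.314], [0.887, -0.386, 0.252, -242.437], [0.016, -0.521, -0.853, 1067.52], [0.0, 0.0, 0.0, 1.0]]
top 383.2007030988673 383.2007030988673 254.53502079597732 189.8637940723253 [[0.007, -0.989, 0.149, 338.519], [-1.0, -0.006, 0.003, 43.27], [-0.002, -0.149, -0.989, 1302.357], [0.0, 0.0, 0.0, 1.0]]
```

View pics/top0.png

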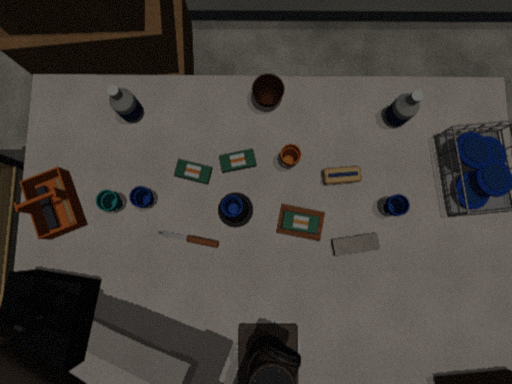

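View pics/scene0.png

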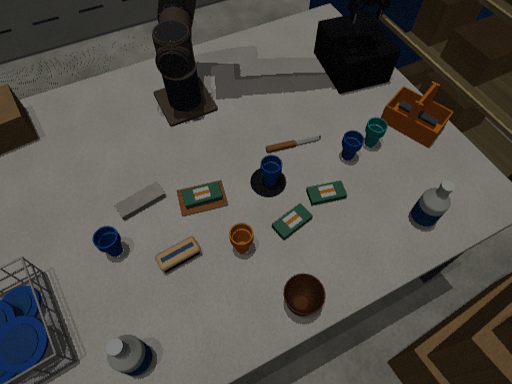

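Candidate loose blue cups in the top view are (142,197) and (397,205). The turquoise cup at (109,201) and the orange one at (290,155) are look-alikes. The base cup is at (235,207) on the mat. Loose tins are at (193,171) and (238,160), with the base tin at (300,222). I'll confirm this in one enlarged montage and measure.

```bash
cat > h.py <<'E'
import cv2,numpy as np
from rig import *
def ray(c,u,v):
    T=np.array(c["world_from_camera"]);d=T[:3,:3]@np.array([(u-c["cx"])/c["fx"],(v-c["cy"])/c["fy"],1.]);return T[:3,3],d
def onz(c,u,v,z):
    o,d=ray(c,u,v);return (o+d*(z-o[2])/d[2])[:2]
def mask(img,kind):
    h=cv2.cvtColor(cv2.GaussianBlur(img,(3,3),0),cv2.COLOR_RGB2HSV)
    r={'blue':((105,120,40),(128,255,255)),'teal':((80,120,40),(98,255,255)),'green':((65,80,25),(90,255,255)),'label':((5,20,100),(30,255,255))}[kind]
    return cv2.inRange(h,*map(np.array,r))
E
python3 - <<'E'
from h import *
P=[]
for n,pts in(("top",[(125,198),(235,207),(397,205),(193,171),(238,160),(300,222)]),("scene",[(362,140),(270,172),(108,240)])):
    c=camera(n);im=c["img"]
    for u,v in pts:
        p=im[v-24:v+24,u-32:u+32];P.append(cv2.resize(np.clip(p*1.6,0,255).astype(np.uint8),(256,192),interpolation=cv2.INTER_CUBIC))
    for k in('blue','teal','green'):
        N,l,s,ce=cv2.connectedComponentsWithStats(mask(im,k))
        for i in range(1,N):
            if s[i,4]>60 and 80<ce[i][0]<440 and 100<ce[i][1]<270: print(n,k,s[i].tolist(),ce[i].round(1),im[int(ce[i][1]),int(ce[i][0])])
cv2.imwrite("pics/m.png",np.vstack([np.hstack(P[i:i+3]) for i in(0,3,6)])[:,:,::-1])
E
```

```text
top blue [131, 187, 20, 20, 162] [142.4 197.2] [ 5  8 27]
top blue [221, 195, 22, 22, 295] [231.6 206.1] [26 45 89]
top blue [388, 195, 21, 20, 114] [394.5 205.1] [ 1 10 23]
top teal [97, 191, 20, 20, 132] [108.8 200.7] [ 3 27 20]
top green [220, 150, 35, 22, 296] [237.3 161.1] [110  82  62]
top green [175, 160, 36, 23, 294] [193.2 171.8] [103  56  19]
top green [96, 190, 22, 21, 274] [107.3 200. ] [ 4 22 24]
top green [282, 212, 37, 21, 312] [299.6 222.4] [109  78  39]
scene blue [343, 131, 21, 17, 221] [352.7 139.9] [ 4 17 40]
scene blue [261, 156, 21, 21, 282] [270.8 165.4] [12 23 47]
scene blue [93, 226, 26, 25, 295] [106.6 237.6] [ 2 13 38]
scene teal [367, 118, 20, 16, 198] [376.4 126.2] [ 3 38 35]
scene green [365, 118, 23, 29, 463] [374.6 130.6] [21 74 72]
scene green [307, 181, 39, 23, 381] [325.6 193.5] [129 119 104]
scene green [183, 182, 39, 25, 381] [201.8 195.4] [121 122 114]
scene green [273, 204, 39, 35, 432] [291.4 221.9] [126  71  19]
```

View pics/m.png

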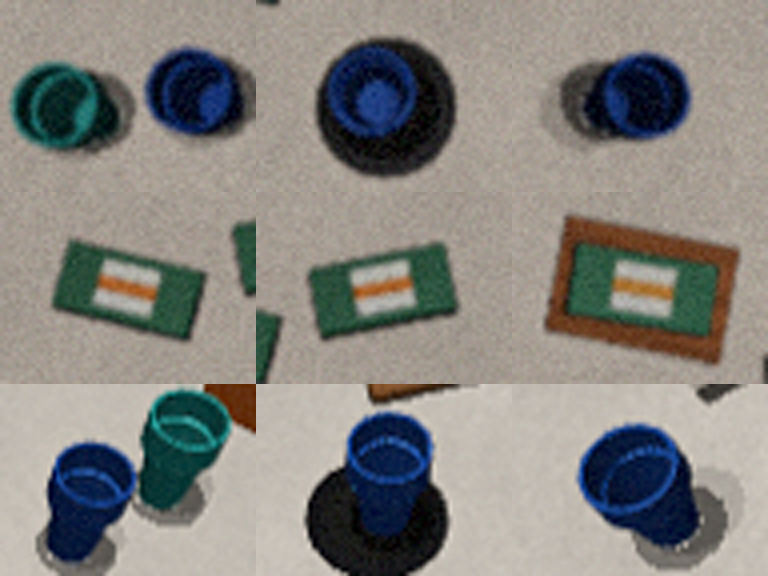

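Confirmed: the blue cups at (142,197) and (397,205) are loose, the turquoise one stands left of the first, and the base cup and tin sit on the mat and board. Next I'll cast rays from the outward outlines onto the rim and top planes in both views.

```bash
cat >> h.py <<'E'
from scipy.optimize import least_squares
def blob(im,kind,u,v):
    h=cv2.cvtColor(cv2.resize(im,None,fx=4,fy=4,interpolation=cv2.INTER_CUBIC),cv2.COLOR_RGB2HSV)
    h=cv2.GaussianBlur(h,(5,5),0)
    lo,hi={'blue':((105,110,22),(130,255,255)),'green':((60,70,20),(95,255,255)),'orange':((0,120,60),(16,255,255))}[kind]
    m=cv2.inRange(h,np.array(lo),np.array(hi)); m=cv2.morphologyEx(m,cv2.MORPH_OPEN,np.ones((5,5)))
    m=cv2.morphologyEx(m,cv2.MORPH_CLOSE,np.ones((9,9)))
    cs,_=cv2.findContours(m,cv2.RETR_EXTERNAL,cv2.CHAIN_APPROX_NONE)
    c=max((c for c in cs if cv2.contourArea(c)>800),key=lambda c:cv2.pointPolygonTest(c,(4*u,4*v),True))
    return cv2.convexHull(c)[:,0]/4.-.375
def dens(h,n=400):
    p=np.vstack([h,h[:1]]);s=np.r_[0,np.cumsum(np.linalg.norm(np.diff(p,axis=0),axis=1))];q=np.linspace(0,s[-1],n)
    return np.c_[np.interp(q,s,p[:,0]),np.interp(q,s,p[:,1])]
def cup(c,u,v,z,kind='blue'):
    w=np.array([onz(c,a,b,z) for a,b in dens(blob(c["img"],kind,u,v))])
    cam=np.array(c["world_from_camera"])[:2,3];x=onz(c,u,v,z)
    for _ in range(8):
        d=(x-cam)/np.linalg.norm(x-cam);k=(w-x)@d>0
        r=least_squares(lambda p:np.hypot(*(w[k]-p[:2]).T)-p[2],[*x,34],loss='soft_l1');x=r.x[:2]
    f=least_squares(lambda p:np.hypot(*(w[k]-p).T)-34,x,loss='soft_l1').x
    return f.round(1),x.round(1),r.x[2].round(1)
def tin(c,u,v,z):
    w=np.array([onz(c,a,b,z) for a,b in dens(blob(c["img"],'green',u,v))]).astype(np.float32)
    b=cv2.boxPoints(cv2.minAreaRect(w));e=[b[1]-b[0],b[2]-b[1]];e.sort(key=np.linalg.norm)
    dim=[np.linalg.norm(a) for a in e];cam=np.array(c["world_from_camera"])[:2,3];m=b.mean(0);out=m.astype(float)
    for a,L,D in zip(e,dim,(60,120)):
        a=a/L
        if a@(m-cam)<0:a=-a
        out+=a*(L-D)/2
    yaw=np.degrees(np.arctan2(e[1][1],e[1][0]))%180
    return out.round(1),m.round(1),np.round(dim,1),yaw.round(1)
E
python3 - <<'E'
from h import *
t,s=camera("top"),camera("scene")
for n,a,b,z in(("base",(231,205),(271,165),106),("L",(141,197),(352,140),100),("R",(398,205),(107,238),100)):print(n,cup(t,*a,z),cup(s,*b,z))
for n,a,b,z in(("base",(300,222),(202,195),30),("TL",(193,171),(326,193),24),("TR",(238,160),(291,221),24)):print(n,tin(t,*a,z),tin(s,*b,z))
print("teal",onz(t,106,199,100),"orange",onz(t,290,154,100),"knife",onz(t,165,234,5),onz(t,217,244,5),"brush",onz(t,342,175,40),"stone",onz(t,355,243,26),"mat",onz(t,235,209,6),"board",onz(t,301,222,6))
E
```

```text
base (array([470.4, 118.9]), array([467.4, 117.4]), np.float64(36.8)) (array([472.2, 117.2]), array([470.8, 118. ]), np.float64(32.7))
L (array([495.6, 408.4]), array([496.8, 410.6]), np.float64(32.0)) (array([500.5, 409. ]), array([499.8, 409.9]), np.float64(33.1))
R (array([ 475. , -405.2]), array([ 475.9, -407.7]), np.float64(31.9)) (array([ 479.5, -408.1]), array([ 478. , -408.4]), np.float64(32.8))
base (array([ 421.8, -103.3]), array([ 422.9, -104.8], dtype=float32), array([ 57.4, 117.4], dtype=float32), np.float32(80.9)) (array([ 427.8, -107.9]), array([ 431.7, -107.4], dtype=float32), array([ 67.5, 117.8], dtype=float32), np.float32(81.2))
TL (array([592.2, 256.9]), array([593.7, 257.6], dtype=float32), array([ 57.4, 118.1], dtype=float32), np.float32(76.4)) (array([599.4, 255.5]), array([601.7, 254. ], dtype=float32), array([ 65.1, 121.9], dtype=float32), np.float32(76.6))
TR (array([631.5, 108. ]), array([632.6, 106.4], dtype=float32), array([ 58.5, 116.5], dtype=float32), np.float32(102.2)) (array([638.8, 104. ]), array([640.2, 103. ], dtype=float32), array([ 62.2, 122.4], dtype=float32), np.float32(102.3))
teal [486.91895589 516.32897849] orange [636.59116526 -66.72426247] knife [381.24458969 347.29725278] [349.08052189 171.492277  ] brush [ 580.40939157 -245.84003571] stone [ 355.21511579 -285.69485728] mat [467.15502228 112.76123451] board [ 424.53970629 -110.80900683]
```

```bash
cat >> h.py <<'E'
def label(c,u,v,z):
    im=c["img"][int(v)-9:int(v)+10,int(u)-9:int(u)+10].astype(float)
    big=cv2.resize(im,None,fx=8,fy=8,interpolation=cv2.INTER_CUBIC)
    m=(big[:,:,0]>big[:,:,1]*.98).astype(np.uint8);m=cv2.morphologyEx(m,cv2.MORPH_CLOSE,np.ones((13,13)))
    n,l,s,ce=cv2.connectedComponentsWithStats(m);k=l[76,76] or 1
    x,y=ce[k];return onz(c,int(u)-9+(x+.5)/8-.5,int(v)-9+(y+.5)/8-.5,z).round(1),int(s[k,4])
E
python3 - <<'E'
from h import *
t,s=camera("top"),camera("scene")
for n,a,b,z in(("base",(299,222),(202,195),30),("TL",(193,171),(326,193),24),("TR",(237,160),(291,221),24)):print(n,label(t,*a,z),label(s,*b,z))
# base cup: blue with brighter threshold, outline of saturated rim in the top view
h=cv2.cvtColor(cv2.resize(t["img"],None,fx=4,fy=4,interpolation=cv2.INTER_CUBIC),cv2.COLOR_RGB2HSV)
for V in(35,45,55):
  m=cv2.inRange(h,np.array((105,120,V)),np.array((130,255,255)))[180*4:232*4,210*4:260*4]
  c=max(cv2.findContours(m,cv2.RETR_EXTERNAL,cv2.CHAIN_APPROX_NONE)[0],key=cv2.contourArea)
  (x,y),(A,B),_=cv2.fitEllipse(cv2.convexHull(c));print(V,A/4,B/4,onz(t,210+x/4-.375,180+y/4-.375,106).round(1))
E
python3 -m pendant '[[[0,0,0],[0,0,9.6],1],[[0,0,0],[0,0,9.6],1],[[0,0,0],[0,0,9.6],1],[[0,0,0],[0,0,9.6],1],[[0,0,0],[0,0,9.6],1],[[0,0,0],[0,0,9.6],1],[[0,0,0],[0,0,9.6],1],[[0,0,0],[0,0,9.4],1],[[0,0,0],[0,0,0],1]]'
```

```text
base (array([ 423.8, -106.3]), 10590) (array([ 424.8, -106.7]), 10033)
TL (array([595.9, 258.8]), 9776) (array([597.3, 258.4]), 9558)
TR (array([634.9, 106.6]), 9676) (array([636.2, 106.1]), 10859)
35 22.35601234436035 22.691171646118164 [468.3 118.2]
45 21.901548385620117 22.05412483215332 [468.5 118.3]
55 21.277156829833984 21.616954803466797 [468.3 118.1]
t: 1.52
tcp_pos: [156.3, 656.6, 220.8]
orientation: [3.142, -0.0, 1.573]
contact_force: [-0.4, 0.6, -0.1]
gripper_width: 0.997
```

```bash
python3 -m pendant '[[[-10,14,0],[0,0,0],1],[[-20,27,0],[0,0,0],1],[[-21,29,0],[0,0,0],1],[[-21,29,0],[0,0,0],1],[[-21,29,0],[0,0,0],1],[[-21,29,0],[0,0,0],1],[[-21,29,0],[0,0,0],1],[[-21,29,0],[0,0,0],1],[[-21,29,0],[0,0,0],1],[[-21,29,0],[0,0,0],1],[[-21,29,0],[0,0,0],1],[[-20,27,0],[0,0,0],1],[[-9,12.5,0],[0,0,0],1],[[0,0,20],[0,0,0],1],[[0,0,20],[0,0,0],1],[[0,0,0],[0,0,0],1]]'
python3 - <<'E'
from h import *
for n,x,y in(("top",142,197),("scene",352,140)):
    im=camera(n)["img"];cv2.imwrite(f"pics/{n}1.png",cv2.resize(np.clip(im[y-50:y+50,x-50:x+50]*1.6,0,255).astype(np.uint8),(400,400),interpolation=cv2.INTER_CUBIC)[:,:,::-1])
cv2.imwrite("pics/g1.png",np.hstack([cv2.imread("pics/top1.png"),cv2.imread("pics/scene1.png")]))
E
```

```text
t: 3.52
tcp_pos: [495.0, 408.3, 176.5]
orientation: [-3.135, 0.004, 1.573]
contact_force: [-0.8, -0.6, 0.2]
gripper_width: 0.999
```

View pics/g1.png

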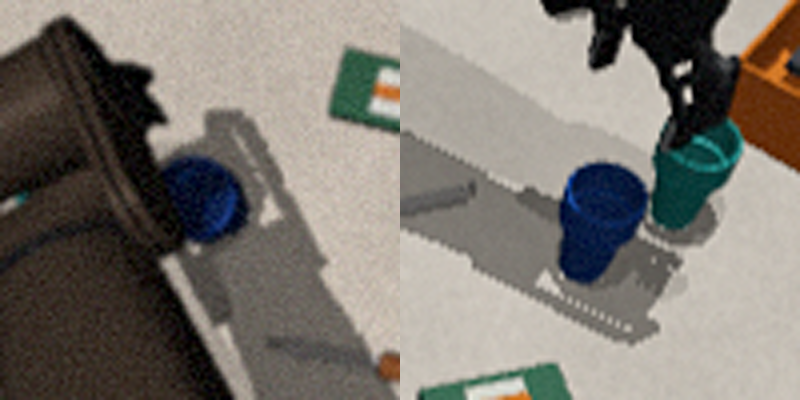

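```bash
python3 - <<'E'
from h import *
for i in range(4):
    s=read_state();print(s["t"],s["tcp_pos"].round(1),s["orientation"].round(3),s["qvel"].round(3))
    c=camera("scene")
T=np.linalg.inv(np.array(c["world_from_camera"]))
for dz in(0,-10):
  for dx in (-50,0,50):
    p=T@np.r_[s["tcp_pos"]+[dx,0,dz],1];print(dx,dz,(p[0]/p[2]*c["fx"]+c["cx"]).round(1),(p[1]/p[2]*c["fy"]+c["cy"]).round(1))
E
```

```text
3.625 [496.8 409.2 179.8] [-3.140e+00  1.000e-03  1.572e+00] [-0.005 -0.015 -0.026 -0.     0.003 -0.   ]
3.675 [497.4 409.3 180.8] [ 3.142 -0.     1.572] [-0.003 -0.01  -0.016  0.     0.001  0.   ]
3.725 [497.8 409.4 181.4] [ 3.141e+00 -1.000e-03  1.572e+00] [-0.005 -0.006 -0.01   0.001 -0.001  0.002]
3.775 [498.  409.3 181.7] [ 3.140e+00 -1.000e-03  1.572e+00] [-0.004 -0.003 -0.002  0.     0.    -0.001]
-50 0 349.6 110.2
0 0 358.7 120.9
50 0 368.3 132.0
-50 -10 348.9 112.4
0 -10 358.0 123.0
50 -10 367.4 134.1
```

```bash
python3 -m pendant '[[[0,0,12],[0,0,0],1],[[0,0,22],[0,0,0],1],[[0,0,22],[0,0,0],1],[[0,0,20],[0,0,0],1],[[0,0,12],[0,0,0],1],[[0,0,8],[0,0,0],1],[[0,0,0],[0,0,0],1],[[0,0,0],[0,0,0],1],[[0,0,0],[0,0,0],0],[[0,0,0],[0,0,0],0],[[0,0,0],[0,0,0],0],[[0,0,0],[0,0,0],0],[[0,0,0],[0,0,0],0],[[0,0,0],[0,0,0],0]]'
```

```text
t: 5.58
tcp_pos: [504.5, 414.2, 99.4]
orientation: [3.124, -0.012, 1.571]
contact_force: [-6.2, -1.0, 34.5]
gripper_width: -0.0
```

```bash
python3 - <<'E'
from h import *
P=[]
for n,x,y in(("top",142,197),("scene",352,140)):
    im=camera(n)["img"];P.append(cv2.resize(np.clip(im[y-50:y+50,x-50:x+50]*1.6,0,255).astype(np.uint8),(400,400),interpolation=cv2.INTER_CUBIC)[:,:,::-1])
cv2.imwrite("pics/g2.png",np.hstack(P));print(read_state())
E
```

```text
{'t': 5.675, 'qpos': array([0.53123434, 0.34547877, 1.73611962, 0.00239024, 1.03882195,
       0.52994905]), 'qvel': array([-0.0019907 , -0.00020176, -0.00025044, -0.00081063, -0.00033628,
        0.00161549]), 'joint_torque': array([-2.15833023e+00, -1.84337586e+01, -1.22073010e+01, -5.76772839e-01,
       -1.33702699e+00, -6.46863817e-03]), 'tcp_pos': array([504.61235448, 414.14781411,  99.43085526]), 'orientation': array([ 3.12437876, -0.01250038,  1.5709986 ]), 'contact_force': array([-6.76543154,  0.51066178, 34.2955977 ]), 'ft_torque': array([-0.05242987,  1.05907497, -0.02441655]), 'gripper_width': 0.0015878490950846336}
```

View pics/g2.png

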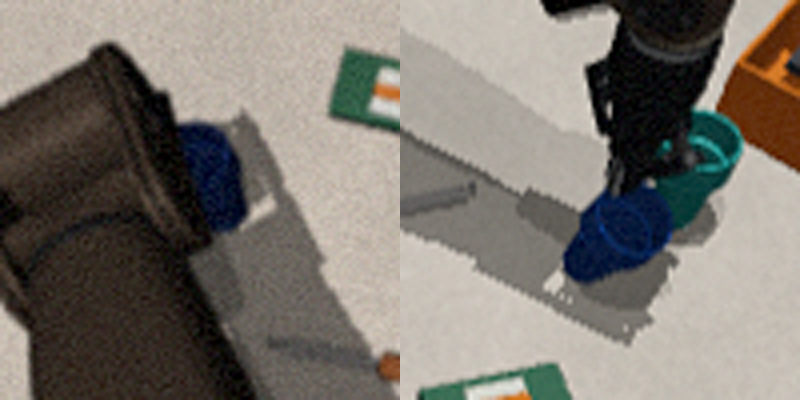

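```bash
cat >> h.py <<'E'
def proj(c,p):
    q=np.linalg.inv(np.array(c["world_from_camera"]))@np.r_[p,1];return q[0]/q[2]*c["fx"]+c["cx"],q[1]/q[2]*c["fy"]+c["cy"]
E
python3 - <<'E'
from h import *
from scipy.spatial.transform import Rotation as Ro
c=camera("scene");s=read_state();R=Ro.from_euler('xyz',s["orientation"]).as_matrix()
x,y,W,H,k=330,105,62,52,11
im=cv2.resize(np.clip(c["img"][y:y+H,x:x+W]*2.2,0,255).astype(np.uint8),None,fx=k,fy=k,interpolation=cv2.INTER_CUBIC)[:,:,::-1].copy()
def dot(p,col):
    u,v=proj(c,p);cv2.circle(im,(int((u-x+.5)*k),int((v-y+.5)*k)),4,col,-1)
dot(s["tcp_pos"],(0,0,255));dot(s["tcp_pos"]+R@[0,0,19],(0,255,255));dot(s["tcp_pos"]-R@[0,0,54],(255,0,255))
for a in np.linspace(0,2*np.pi,24):dot([498+34*np.cos(a),409+34*np.sin(a),100],(0,255,0));dot([498+20*np.cos(a),409+20*np.sin(a),0],(255,255,255))
cv2.imwrite("pics/g3.png",im)
E
```

```text
(no output)
```

View pics/g3.png

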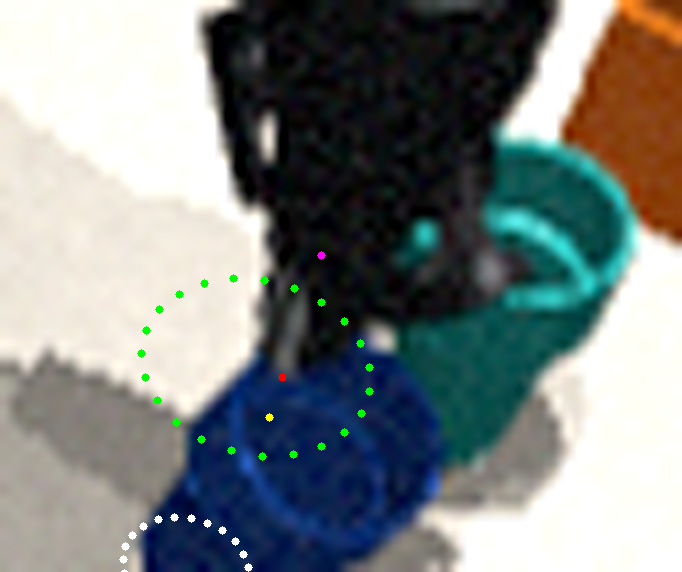

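The +x finger came down on the rim, so the cup now leans roughly 22° towards +x, held by the closed fingers against its -x wall. I'll back off slowly towards -x with light downward pressure so it rights itself.

```bash
python3 -m pendant '[[[0,-4,0],[0,0,0],0],[[0,-4,0],[0,0,0],0],[[0,-4,0],[0,0,0],0],[[0,-4,0],[0,0,0],0],[[0,-4,0],[0,0,0],0],[[0,0,0],[0,0,0],0]]'
python3 - <<'E'
from h import *
c=camera("scene");h=blob(c["img"],"blue",354,150);print(h.min(0),h.max(0))
E
```

```text
t: 6.48
tcp_pos: [478.5, 411.4, 92.4]
orientation: [3.14, -0.005, 1.571]
contact_force: [-9.1, -1.3, 24.6]
gripper_width: 0.003
[341.875 131.125] [365.125 159.875]
```

```bash
python3 -m pendant '[[[0,-2,-4],[0,0,0],0],[[0,-2,-6],[0,0,0],0],[[0,0,-10],[0,0,0],0],[[0,0,-20],[0,0,0],0],[[0,0,-25],[0,0,0],0],[[0,0,-25],[0,0,0],0],[[0,-25,-10],[0,0,0],0.5],[[0,-25,0],[0,0,0],1],[[0,-25,0],[0,0,0],1],[[0,-25,0],[0,0,0],1],[[0,0,0],[0,0,0],1],[[0,0,0],[0,0,0],1]]'
python3 - <<'E'
from h import *
s,t=camera("scene"),camera("top")
for n,z in(("c",100),):print(cup(s,354,142,100))
P=[]
for c,(x,y) in((t,(142,197)),(s,(352,140))):
    P.append(cv2.resize(np.clip(c["img"][y-40:y+40,x-40:x+40]*1.6,0,255).astype(np.uint8),(400,400),interpolation=cv2.INTER_CUBIC)[:,:,::-1])
cv2.imwrite("pics/g4.png",np.hstack(P))
E
```

```text
t: 8.02
tcp_pos: [374.7, 408.8, 185.7]
orientation: [3.14, -0.001, 1.571]
contact_force: [0.0, 0.4, 0.0]
gripper_width: 1.0
(array([499.7, 409.1]), array([499.7, 409. ]), np.float64(34.0))
```

View pics/g4.png

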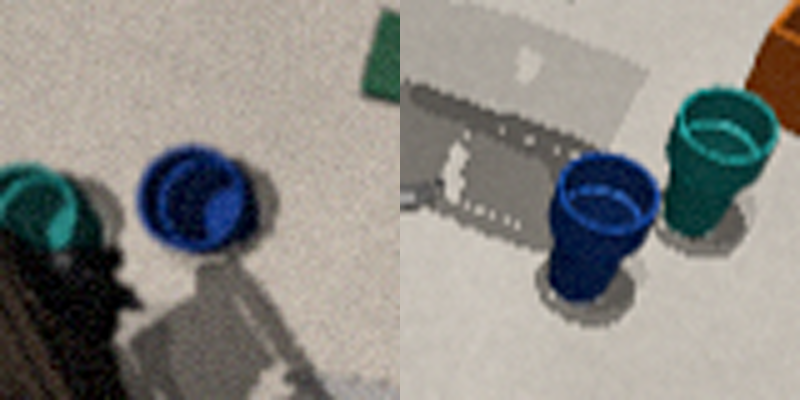

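The cup is upright again at about (500,409), with the turquoise one untouched. I'll retry with a slower, staged descent and force checks.

```bash
python3 -m pendant '[[[0,15,0],[0,0,0],1],[[0,25,0],[0,0,0],1],[[0,25,0],[0,0,0],1],[[0,25,0],[0,0,0],1],[[0,20,0],[0,0,0],1],[[0,15,0],[0,0,0],1],[[0,0,10],[0,0,0],1],[[0,0,15],[0,0,0],1],[[0,0,15],[0,0,0],1],[[0,0,15],[0,0,0],1],[[0,0,8],[0,0,0],1],[[0,0,0],[0,0,0],1],[[0,0,0],[0,0,0],1]]'
python3 - <<'E'
from h import *
from scipy.spatial.transform import Rotation as Ro
c=camera("scene");s=read_state();print(s["tcp_pos"],s["contact_force"])
x,y,W,H,k=330,90,66,54,11
im=cv2.resize(np.clip(c["img"][y:y+H,x:x+W]*2.2,0,255).astype(np.uint8),None,fx=k,fy=k,interpolation=cv2.INTER_CUBIC)[:,:,::-1].copy()
def dot(p,col):
    u,v=proj(c,p);cv2.circle(im,(int((u-x+.5)*k),int((v-y+.5)*k)),4,col,-1)
T=s["tcp_pos"];dot(T,(0,0,255))
for dx in(-57,-42.5,42.5,57):
    for dy in(-11,11):dot(T+[dx,dy,-6],(0,255,255));dot(T+[dx,dy,-19],(255,0,255))
cv2.imwrite("pics/g5.png",im)
E
```

```text
t: 9.75
tcp_pos: [499.3, 408.9, 122.4]
orientation: [3.141, -0.001, 1.571]
contact_force: [-0.0, -0.1, 0.3]
gripper_width: 1.003
[499.34865953 408.97634833 122.62531924] [0.52111845 0.23124316 0.5357995 ]
```

View pics/g5.png

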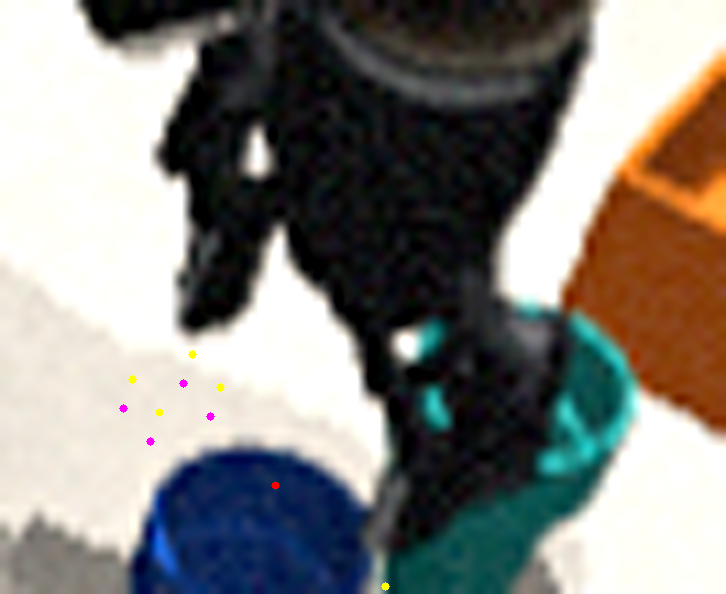

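The fingertips sit about 25 mm higher than the TCP data implies. Open tips are near TCP+19, which also explains the closure over the top of the rim. I'll descend further in stages, checking force.

```bash
python3 -m pendant '[[[0,0,10],[0,0,0],1],[[0,0,12],[0,0,0],1],[[0,0,10],[0,0,0],1],[[0,0,5],[0,0,0],1],[[0,0,0],[0,0,0],1]]'
```

```text
t: 10.42
tcp_pos: [498.5, 408.5, 83.9]
orientation: [-3.14, 0.001, 1.571]
contact_force: [-0.0, 0.0, 0.1]
gripper_width: 1.0
```

```bash
python3 -m pendant '[[[0,0,6],[0,0,0],1],[[0,0,8],[0,0,0],1],[[0,0,8],[0,0,0],1],[[0,0,0],[0,0,0],1],[[0,0,0],[0,0,0],1]]'
```

```text
t: 11.05
tcp_pos: [498.9, 408.7, 62.7]
orientation: [3.142, -0.0, 1.571]
contact_force: [0.8, -0.8, 0.5]
gripper_width: 1.0
```

```bash
python3 -m pendant '[[[0,0,0],[0,0,0],0],[[0,0,0],[0,0,0],0],[[0,0,0],[0,0,0],0],[[0,0,0],[0,0,0],0],[[0,0,0],[0,0,0],0]]'
```

```text
t: 11.68
tcp_pos: [499.4, 409.0, 63.6]
orientation: [3.14, -0.001, 1.571]
contact_force: [-0.6, 0.4, 5.5]
gripper_width: 0.772
```

```bash
python3 -m pendant '[[[0,0,-6],[0,0,0],0],[[0,0,-16],[0,0,0],0],[[0,0,-22],[0,0,0],0],[[0,0,-22],[0,0,0],0],[[0,0,-22],[0,0,0],0],[[0,0,-22],[0,0,0],0],[[0,0,-14],[0,0,0],0],[[0,0,-6],[0,0,0],0],[[-12,-2,0],[0,0,0],0],[[-25,-2.5,0],[0,0,0],0],[[-30,-3,0],[0,0,0],0],[[-32,-3,0],[0,0,0],0],[[-32,-3,0],[0,0,0],0],[[-32,-3,0],[0,0,0],0],[[-32,-3,0],[0,0,0],0],[[-32,-3,0],[0,0,0],0],[[-30,-3,0],[0,0,0],0],[[-22,-2,0],[0,0,0],0],[[-12,0,0],[0,0,0],0],[[0,0,0],[0,0,0],0]]'
python3 -m pendant '[[[0,0,0],[0,0,0],0],[[0,0,0],[0,0,0],0]]'
python3 - <<'E'
from h import *
s,t=camera("scene"),camera("top");st=read_state();T=st["tcp_pos"];print(T)
z=T[2]-63.6+100;print("rim z",z,proj(s,[T[0],T[1],z]),proj(t,[T[0],T[1],z]))
P=[]
for c,(x,y) in((t,(240,200)),(s,(275,155))):
    P.append(cv2.resize(np.clip(c["img"][y-50:y+50,x-40:x+40]*1.6,0,255).astype(np.uint8),(400,500),interpolation=cv2.INTER_CUBIC)[:,:,::-1])
cv2.imwrite("pics/g6.png",np.hstack(P))
for zz in(z-5,z,z+5):
  try:print(cup(s,*proj(s,[T[0],T[1],z-20]),zz))
  except Exception as e:print(e)
E
```

```text
t: 14.18
tcp_pos: [471.0, 117.1, 192.1]
orientation: [-3.141, -0.0, 1.569]
contact_force: [-0.3, 0.6, -0.3]
gripper_width: 0.775
t: 14.42
tcp_pos: [471.3, 118.3, 192.7]
orientation: [-3.141, -0.0, 1.572]
contact_force: [0.2, 0.2, -1.1]
gripper_width: 0.771
[471.3844219  118.18368987 192.69929608]
rim z 229.09929608344655 (np.float64(272.8068543238209), np.float64(138.05175267120927)) (np.float64(228.97438991281373), np.float64(199.65019042283592))
(array([467.4, 116. ]), array([442.6, 121.2]), np.float64(10.7))
(array([471.1, 113.8]), array([446.3, 119.1]), np.float64(10.6))
(array([474.8, 111.7]), array([449.9, 116.9]), np.float64(10.5))
```

View pics/g6.png

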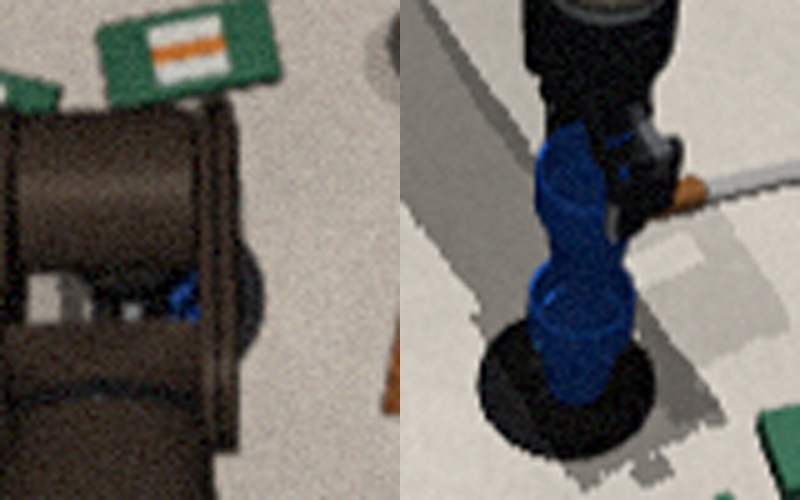

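The held cup is upright over the base cup and aligned within about 2 mm in the scene view. Now I'll lower it.

```bash
python3 -m pendant '[[[0,0,6],[0,0,0],0],[[0,0,12],[0,0,0],0],[[0,0,14],[0,0,0],0],[[0,0,14],[0,0,0],0],[[0,0,12],[0,0,0],0],[[0,0,10],[0,0,0],0],[[0,0,8],[0,0,0],0],[[0,0,0],[0,0,0],0],[[0,0,0],[0,0,0],0]]'
```

```text
t: 15.65
tcp_pos: [471.8, 117.7, 117.2]
orientation: [3.141, -0.0, 1.571]
contact_force: [-0.4, -0.4, -1.3]
gripper_width: 0.769
```

```bash
python3 -m pendant '[[[0,0,4],[0,0,0],0],[[0,0,4],[0,0,0],0],[[0,0,4],[0,0,0],0],[[0,0,2],[0,0,0],0],[[0,0,0],[0,0,0],0],[[0,0,0],[0,0,0],0]]'
```

```text
t: 16.4
tcp_pos: [471.4, 117.6, 102.8]
orientation: [-3.142, -0.0, 1.571]
contact_force: [0.1, -0.5, -0.0]
gripper_width: 0.771
```

```bash
python3 -m pendant '[[[0,0,1.5],[0,0,0],0],[[0,0,0],[0,0,0],0],[[0,0,0],[0,0,0],0]]'
```

```text
t: 16.77
tcp_pos: [472.2, 117.7, 102.6]
orientation: [3.14, -0.0, 1.571]
contact_force: [-2.0, 0.2, 5.6]
gripper_width: 0.775
```

```bash
python3 -m pendant '[[[0,0,0],[0,0,0],1],[[0,0,0],[0,0,0],1],[[0,0,0],[0,0,0],1],[[0,0,-8],[0,0,0],1],[[0,0,-15],[0,0,0],1],[[0,0,-25],[0,0,0],1],[[0,0,-25],[0,0,0],1],[[0,0,-17],[0,0,0],1],[[-20,0,0],[0,0,0],1],[[-40,0,0],[0,0,0],1],[[-45,1,0],[0,0,0],1],[[-45,1,0],[0,0,0],1],[[-45,1,0],[0,0,0],1],[[-45,1,0],[0,0,0],1],[[-45,1,0],[0,0,0],1],[[-45,1,0],[0,0,0],1],[[-45,1,0],[0,0,0],1],[[-45,1,0],[0,0,0],1],[[-45,0,0],[0,0,0],1],[[-35,0,0],[0,0,0],1]]'
python3 -m pendant '[[[-25,0,0],[0,0,0],1],[[0,0,10],[0,0,0],1],[[0,0,18],[0,0,0],1],[[0,0,18],[0,0,0],1],[[0,0,14],[0,0,0],1],[[0,0,0],[0,0,0],1],[[0,0,0],[0,0,0],1]]'
python3 - <<'E'
from h import *
s=camera("scene");print(cup(s,107,238,100),cup(s,273,159,139),read_state()["tcp_pos"])
E
```

```text
t: 19.27
tcp_pos: [479.2, -384.2, 191.7]
orientation: [3.141, 0.0, 1.57]
contact_force: [-0.3, 0.6, -0.1]
gripper_width: 1.001
t: 20.15
tcp_pos: [479.8, -407.4, 131.7]
orientation: [3.141, 0.001, 1.571]
contact_force: [0.3, 0.5, 0.4]
gripper_width: 0.997
(array([ 482.9, -396.3]), array([ 469.4, -402.1]), np.float64(22.4)) (array([472.8, 118.6]), array([471.4, 119.4]), np.float64(32.8)) [ 479.88336805 -407.70036014  132.10145108]
```

```bash
python3 -m pendant '[[[0,0,8],[0,0,0],1],[[0,0,12],[0,0,0],1],[[0,0,12],[0,0,0],1],[[0,0,10],[0,0,0],1],[[0,0,0],[0,0,0],1],[[0,0,0],[0,0,0],1]]'
```

```text
t: 20.95
tcp_pos: [479.6, -407.5, 89.4]
orientation: [3.141, 0.0, 1.571]
contact_force: [-0.2, 0.5, -0.6]
gripper_width: 1.002
```

```bash
python3 -m pendant '[[[0,0,8],[0,0,0],1],[[0,0,9],[0,0,0],1],[[0,0,9],[0,0,0],1],[[0,0,0],[0,0,0],1],[[0,0,0],[0,0,0],1]]'
```

```text
t: 21.58
tcp_pos: [479.5, -407.4, 63.2]
orientation: [3.142, 0.0, 1.571]
contact_force: [-0.6, -0.6, -0.4]
gripper_width: 0.997
```

```bash
python3 -m pendant '[[[0,0,0],[0,0,0],0],[[0,0,0],[0,0,0],0],[[0,0,0],[0,0,0],0],[[0,0,0],[0,0,0],0],[[0,0,0],[0,0,0],0]]'
```

```text
t: 22.2
tcp_pos: [480.0, -408.1, 64.4]
orientation: [3.14, 0.002, 1.571]
contact_force: [0.2, 0.2, 6.3]
gripper_width: 0.773
```

```bash
python3 -m pendant '[[[0,0,-6],[0,0,0],0],[[0,0,-16],[0,0,0],0],[[0,0,-25],[0,0,0],0],[[0,0,-25],[0,0,0],0],[[0,0,-25],[0,0,0],0],[[0,0,-25],[0,0,0],0],[[0,0,-25],[0,0,0],0],[[0,0,-13],[0,0,0],0],[[15,0,0],[0,0,0],0],[[30,0,0],[0,0,0],0],[[40,-1,0],[0,0,0],0],[[40,-1,0],[0,0,0],0],[[40,-1,0],[0,0,0],0],[[40,-1,0],[0,0,0],0],[[40,-1,0],[0,0,0],0],[[40,-1,0],[0,0,0],0],[[40,-0.5,0],[0,0,0],0],[[40,-0.5,0],[0,0,0],0],[[40,-0.5,0],[0,0,0],0],[[40,0,0],[0,0,0],0]]'
python3 -m pendant '[[[35,0,0],[0,0,0],0],[[25,0,0],[0,0,0],0],[[15,0,0],[0,0,0],0],[[5.5,0,0],[0,0,0],0],[[0,0,0],[0,0,0],0],[[0,0,0],[0,0,0],0],[[0,0,0],[0,0,0],0]]'
```

```text
t: 24.7
tcp_pos: [470.1, 39.7, 221.5]
orientation: [-3.139, -0.001, 1.571]
contact_force: [-0.2, -1.1, -0.4]
gripper_width: 0.779
t: 25.58
tcp_pos: [472.0, 117.5, 223.3]
orientation: [3.142, 0.0, 1.57]
contact_force: [0.1, 0.4, -0.4]
gripper_width: 0.776
```

```bash
python3 -m pendant '[[[0,0,6],[0,0,0],0],[[0,0,12],[0,0,0],0],[[0,0,15],[0,0,0],0],[[0,0,14],[0,0,0],0],[[0,0,12],[0,0,0],0],[[0,0,8],[0,0,0],0],[[0,0,5],[0,0,0],0],[[0,0,0],[0,0,0],0],[[0,0,0],[0,0,0],0]]'
```

```text
t: 26.7
tcp_pos: [472.3, 118.2, 151.7]
orientation: [3.141, -0.0, 1.571]
contact_force: [0.2, 0.6, -0.4]
gripper_width: 0.774
```

```bash
python3 -m pendant '[[[0,0,4],[0,0,0],0],[[0,0,4],[0,0,0],0],[[0,0,3],[0,0,0],0],[[0,0,2.5],[0,0,0],0],[[0,0,1.5],[0,0,0],0],[[0,0,0],[0,0,0],0],[[0,0,0],[0,0,0],0]]'
```

```text
t: 27.58
tcp_pos: [472.3, 118.2, 136.7]
orientation: [3.141, -0.0, 1.571]
contact_force: [0.1, -0.1, 0.9]
gripper_width: 0.774
```

```bash
python3 -m pendant '[[[0,0,1.5],[0,0,0],0],[[0,0,0],[0,0,0],0],[[0,0,0],[0,0,0],0]]'
```

```text
t: 27.95
tcp_pos: [473.5, 118.2, 136.3]
orientation: [3.137, -0.0, 1.571]
contact_force: [0.2, -0.6, 5.4]
gripper_width: 0.774
```

```bash
python3 -m pendant '[[[0,0,0],[0,0,0],1],[[0,0,0],[0,0,0],1],[[0,0,0],[0,0,0],1],[[0,0,-8],[0,0,0],1],[[0,0,-16],[0,0,0],1],[[0,0,-25],[0,0,0],1],[[0,0,-25],[0,0,0],1],[[0,0,-16],[0,0,0],1],[[10.5,10,0],[0,0,0],1],[[25,22,0],[0,0,0],1],[[35,31,0],[0,0,0],1],[[35,31,0],[0,0,0],1],[[25,22,0],[0,0,0],1],[[10,9,0],[0,0,0],1],[[0,0,0],[0,0,6.7],1],[[0,0,0],[0,0,6.8],1],[[0,0,20],[0,0,0],1],[[0,0,35],[0,0,0],1],[[0,0,35],[0,0,0],1]]'
python3 -m pendant '[[[0,0,35],[0,0,0],1],[[0,0,30],[0,0,0],1],[[0,0,20],[0,0,0],1],[[0,0,10],[0,0,0],1],[[0,0,0],[0,0,0],1],[[0,0,0],[0,0,0],1],[[0,0,0],[0,0,0],1]]'
python3 - <<'E'
from h import *
s=camera("scene");T=read_state()["tcp_pos"];print(T)
print(cup(s,275,150,172))
x,y,W,H,k=290,165,70,54,11
im=cv2.resize(np.clip(s["img"][y:y+H,x:x+W]*2,0,255).astype(np.uint8),None,fx=k,fy=k,interpolation=cv2.INTER_CUBIC)[:,:,::-1]
cv2.imwrite("pics/g7.png",im)
E
```

```text
t: 30.32
tcp_pos: [595.9, 258.2, 131.9]
orientation: [-3.14, 0.001, 1.337]
contact_force: [0.4, -0.1, 0.0]
gripper_width: 0.999
t: 31.2
tcp_pos: [597.8, 259.0, 41.2]
orientation: [3.139, -0.001, 1.335]
contact_force: [0.1, -1.0, 0.4]
gripper_width: 1.0
[597.67270975 258.9043359   41.01348032]
(array([473.6, 117.2]), array([473.4, 117.4]), np.float64(33.8))
```

View pics/g7.png

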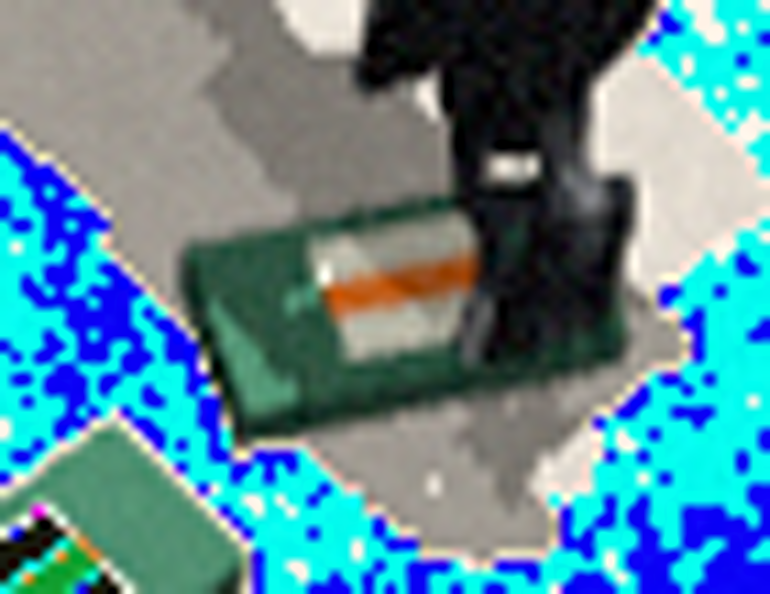

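```bash
python3 - <<'E'
from h import *
from scipy.spatial.transform import Rotation as Ro
s=camera("scene");st=read_state();T=st["tcp_pos"];R=Ro.from_euler('xyz',st["orientation"]).as_matrix()
for name,z in(("z-6",6),("z+10",-10),("z+19",-19)):
  for y in(42.5,57):
    for x in(-11,11):
      u,v=proj(s,T+R@[x,y,z]);print(name,y,x,round((u-290+.5)*11),round((v-165+.5)*11))
E
```

```text
z-6 42.5 -11 429 398
z-6 42.5 11 501 382
z-6 57 -11 446 440
z-6 57 11 519 425
z+10 42.5 -11 438 369
z+10 42.5 11 512 354
z+10 57 -11 456 412
z+10 57 11 529 397
z+19 42.5 -11 444 353
z+19 42.5 11 518 337
z+19 57 -11 461 396
z+19 57 11 535 381
```

```bash
python3 -m pendant '[[[0,0,8],[0,0,0],1],[[0,0,12],[0,0,0],1],[[0,0,10],[0,0,0],1],[[0,0,0],[0,0,0],1],[[0,0,0],[0,0,0],1]]'
```

```text
t: 31.92
tcp_pos: [596.9, 258.7, 9.6]
orientation: [-3.142, 0.0, 1.335]
contact_force: [0.4, 0.9, 0.1]
gripper_width: 1.002
```

```bash
python3 -m pendant '[[[0,0,5],[0,0,0],1],[[0,0,5],[0,0,0],1],[[0,0,4],[0,0,0],1],[[0,0,2],[0,0,0],1],[[0,0,0],[0,0,0],1],[[0,0,0],[0,0,0],1]]'
```

```text
t: 32.67
tcp_pos: [597.0, 258.7, -6.1]
orientation: [3.141, -0.0, 1.335]
contact_force: [0.7, 0.2, -0.3]
gripper_width: 0.999
```

```bash
python3 -m pendant '[[[0,0,0],[0,0,0],0],[[0,0,0],[0,0,0],0],[[0,0,0],[0,0,0],0],[[0,0,0],[0,0,0],0],[[0,0,0],[0,0,0],0]]'
```

```text
t: 33.3
tcp_pos: [597.4, 258.8, -5.6]
orientation: [3.141, -0.001, 1.335]
contact_force: [0.3, -0.1, 3.8]
gripper_width: 0.685
```

```bash
python3 -m pendant '[[[0,0,-5],[0,0,0],0],[[0,0,-15],[0,0,0],0],[[0,0,-22],[0,0,0],0],[[0,0,-25],[0,0,0],0],[[0,0,-25],[0,0,0],0],[[0,0,-22],[0,0,0],0],[[0,0,-14],[0,0,0],0],[[0,0,-7],[0,0,-4.5],0],[[-15,2.4,0],[0,0,0],0],[[-30,4.7,0],[0,0,0],0],[[-38,6,0],[0,0,0],0],[[-38,6,0],[0,0,0],0],[[-38,6,0],[0,0,0],0],[[-38,6,0],[0,0,0],0],[[-30,4.7,0],[0,0,0],0],[[-28.4,4.6,0],[0,0,0],0]]'
python3 -m pendant '[[[-15,-17.5,0],[0,0,0],0],[[-22,-25.5,0],[0,0,0],0],[[-22,-25.5,0],[0,0,0],0],[[-22,-25.5,0],[0,0,0],0],[[-22,-25.5,0],[0,0,0],0],[[-18,-21,0],[0,0,0],0],[[-11.1,-13,0],[0,0,0],0],[[0,0,0],[0,0,0],0],[[0,0,0],[0,0,0],0],[[0,0,0],[0,0,0],0]]'
```

```text
t: 35.3
tcp_pos: [595.7, -2.0, 127.8]
orientation: [-3.14, 0.0, 1.411]
contact_force: [1.1, -0.2, -2.7]
gripper_width: 0.69
t: 36.55
tcp_pos: [425.2, -106.2, 128.8]
orientation: [3.141, -0.0, 1.414]
contact_force: [-0.3, -0.2, -2.9]
gripper_width: 0.687
```

```bash
python3 -m pendant '[[[0,0,8],[0,0,0],0],[[0,0,16],[0,0,0],0],[[0,0,20],[0,0,0],0],[[0,0,20],[0,0,0],0],[[0,0,15],[0,0,0],0],[[0,0,10],[0,0,0],0],[[0,0,6],[0,0,0],0],[[0,0,0],[0,0,0],0],[[0,0,0],[0,0,0],0],[[0,0,0],[0,0,0],0]]'
```

```text
t: 37.8
tcp_pos: [425.1, -106.6, 34.3]
orientation: [3.14, 0.0, 1.414]
contact_force: [-0.4, 0.5, -3.2]
gripper_width: 0.682
```

```bash
python3 -m pendant '[[[0,0,3],[0,0,0],0],[[0,0,3],[0,0,0],0],[[0,0,2.5],[0,0,0],0],[[0,0,1],[0,0,0],0],[[0,0,0],[0,0,0],0],[[0,0,0],[0,0,0],0]]'
```

```text
t: 38.55
tcp_pos: [424.4, -106.3, 24.3]
orientation: [-3.141, -0.0, 1.414]
contact_force: [-2.0, 1.8, 1.5]
gripper_width: 0.683
```

```bash
python3 -m pendant '[[[0,0,0],[0,0,0],1],[[0,0,0],[0,0,0],1],[[0,0,0],[0,0,0],1],[[0,0,-5],[0,0,0],1],[[0,0,-15],[0,0,0],1],[[0,0,-22],[0,0,0],1],[[0,0,-25],[0,0,0],1],[[0,0,-20],[0,0,0],1],[[0,0,-10],[0,0,0],1],[[18,13,0],[0,0,0],1],[[32,23,0],[0,0,0],1],[[36,26,0],[0,0,0],1],[[36,26,0],[0,0,0],1],[[36,26,0],[0,0,0],1],[[36,26,0],[0,0,0],1],[[30,21.9,0],[0,0,0],1],[[19.1,13,0],[0,0,0],1],[[0,0,0],[0,0,-7.1],1],[[0,0,0],[0,0,-7.1],1],[[0,0,0],[0,0,-7.1],1]]'
python3 - <<'E'
from h import *
s,t=camera("scene"),camera("top")
print(read_state()["tcp_pos"])
for c,u in((t,(299,222)),(s,(202,192))):print(label(c,*u,54),tin(c,*u,54))
print(label(s,291,221,24))
E
```

```text
t: 41.05
tcp_pos: [635.1, 106.5, 121.0]
orientation: [-3.141, -0.0, 1.79]
contact_force: [0.7, 0.0, -0.6]
gripper_width: 0.999
[635.09059441 106.40192095 121.04156868]
(array([ 423.2, -105.7]), 10460) (array([ 421.3, -103.8]), array([ 422.2, -104.6], dtype=float32), array([ 58. , 118.8], dtype=float32), np.float32(81.1))
(array([ 425.1, -106.2]), 9946) (array([ 427.5, -108.4]), array([ 438.6, -108.9], dtype=float32), array([ 82.1, 117.7], dtype=float32), np.float32(81.3))
(array([636.4, 106. ]), 11024)
```

The first tin is placed within about 1 mm and 0.2° of the base tin. Now the second tin.

```bash
python3 -m pendant '[[[0,0,15],[0,0,0],1],[[0,0,25],[0,0,0],1],[[0,0,25],[0,0,0],1],[[0,0,22],[0,0,0],1],[[0,0,16],[0,0,0],1],[[0,0,9],[0,0,0],1],[[0,0,0],[0,0,0],1],[[0,0,0],[0,0,0],1],[[0,0,0],[0,0,0],1]]'
```

```text
t: 42.28
tcp_pos: [636.2, 106.4, 10.4]
orientation: [3.14, 0.0, 1.786]
contact_force: [0.6, -0.4, 0.2]
gripper_width: 0.997
```

```bash
python3 -m pendant '[[[0,0,5],[0,0,0],1],[[0,0,5],[0,0,0],1],[[0,0,3],[0,0,0],1],[[0,0,2],[0,0,0],1],[[0,0,0],[0,0,0],1],[[0,0,0],[0,0,0],1]]'
```

```text
t: 43.02
tcp_pos: [635.5, 106.4, -5.7]
orientation: [3.141, 0.0, 1.786]
contact_force: [-0.1, -0.1, 0.4]
gripper_width: 1.0
```

```bash
python3 -m pendant '[[[0,0,0],[0,0,0],0],[[0,0,0],[0,0,0],0],[[0,0,0],[0,0,0],0],[[0,0,0],[0,0,0],0],[[0,0,0],[0,0,0],0]]'
```

```text
t: 43.65
tcp_pos: [636.0, 106.4, -5.1]
orientation: [3.14, 0.0, 1.786]
contact_force: [0.2, 0.3, 4.2]
gripper_width: 0.686
```

```bash
python3 -m pendant '[[[0,0,-5],[0,0,0],0],[[0,0,-15],[0,0,0],0],[[0,0,-22],[0,0,0],0],[[0,0,-25],[0,0,0],0],[[0,0,-25],[0,0,0],0],[[0,0,-22],[0,0,0],0],[[0,0,-14],[0,0,0],0],[[0,0,-7],[0,0,0],0],[[0,0,0],[0,0,7.1],0],[[0,0,0],[0,0,7.1],0],[[0,0,0],[0,0,7.1],0],[[-18,-13,0],[0,0,0],0],[[-32,-23,0],[0,0,0],0],[[-36,-26,0],[0,0,0],0],[[-36,-26,0],[0,0,0],0],[[-36,-26,0],[0,0,0],0],[[-36,-26,0],[0,0,0],0],[[-30,-21.9,0],[0,0,0],0],[[-19.1,-13,0],[0,0,0],0],[[0,0,0],[0,0,0],0]]'
python3 -m pendant '[[[0,0,0],[0,0,0],0],[[0,0,8],[0,0,0],0],[[0,0,16],[0,0,0],0],[[0,0,18],[0,0,0],0],[[0,0,14],[0,0,0],0],[[0,0,9],[0,0,0],0],[[0,0,5],[0,0,0],0],[[0,0,0],[0,0,0],0],[[0,0,0],[0,0,0],0],[[0,0,0],[0,0,0],0]]'
```

```text
t: 46.15
tcp_pos: [423.4, -106.9, 128.6]
orientation: [-3.14, -0.0, 1.411]
contact_force: [0.9, -0.5, -2.9]
gripper_width: 0.686
t: 47.4
tcp_pos: [425.0, -106.6, 59.8]
orientation: [3.14, 0.0, 1.414]
contact_force: [0.0, 0.4, -1.9]
gripper_width: 0.681
```

Seated height should be TCP z ≈ 48.7.

```bash
python3 -m pendant '[[[0,0,3],[0,0,0],0],[[0,0,3],[0,0,0],0],[[0,0,2.5],[0,0,0],0],[[0,0,1.5],[0,0,0],0],[[0,0,1.5],[0,0,0],0],[[0,0,0],[0,0,0],0],[[0,0,0],[0,0,0],0]]'
```

```text
t: 48.28
tcp_pos: [424.5, -106.3, 48.8]
orientation: [-3.14, -0.0, 1.414]
contact_force: [-4.8, 2.1, 6.9]
gripper_width: 0.68
```

```bash
python3 -m pendant '[[[0,0,-1],[0,0,0],0],[[0,0,0],[0,0,0],1],[[0,0,0],[0,0,0],1],[[0,0,0],[0,0,0],1],[[0,0,-5],[0,0,0],1],[[0,0,-15],[0,0,0],1],[[0,0,-25],[0,0,0],1],[[0,0,-30],[0,0,0],1],[[0,0,-30],[0,0,0],1],[[0,0,-30],[0,0,0],1],[[0,0,-15],[0,0,0],1],[[20,29,0],[0,0,0],1],[[20,29,0],[0,0,0],1],[[20,29,0],[0,0,0],1],[[20,29,0],[0,0,0],1],[[20,29,0],[0,0,0],1],[[20,29,0],[0,0,0],1],[[10,15,0],[0,0,0],1],[[0,0,0],[0,0,0],1],[[0,0,0],[0,0,0],1]]'
python3 - <<'E'
from h import *
s,t=camera("scene"),camera("top")
for c,u in((t,(299,222)),(s,(202,190))):print(label(c,*u,78),tin(c,*u,78)[3],tin(c,*u,78)[2])
print(cup(s,275,150,172),cup(t,230,204,172))
P=[]
for c,(x,y) in((t,(265,205)),(s,(240,170))):
    P.append(cv2.resize(np.clip(c["img"][y-70:y+70,x-70:x+70].astype(float)*1.5,0,255).astype(np.uint8),(400,400),interpolation=cv2.INTER_CUBIC)[:,:,::-1])
cv2.imwrite("pics/g8.png",np.hstack(P))
E
```

```text
t: 50.78
tcp_pos: [630.8, -7.7, 198.3]
orientation: [-3.14, 0.0, 1.414]
contact_force: [-0.7, -0.2, 1.0]
gripper_width: 0.999
(array([ 423.7, -104. ]), 10131) 80.7 [ 59.  107.6]
(array([ 427.4, -106.5]), 8867) 80.8 [ 95.6 117.4]
(array([474.1, 126.9]), array([474.1, 126.9]), np.float64(34.0)) (array([468.8, 117.5]), array([469.1, 117.6]), np.float64(33.7))
```

View pics/g8.png

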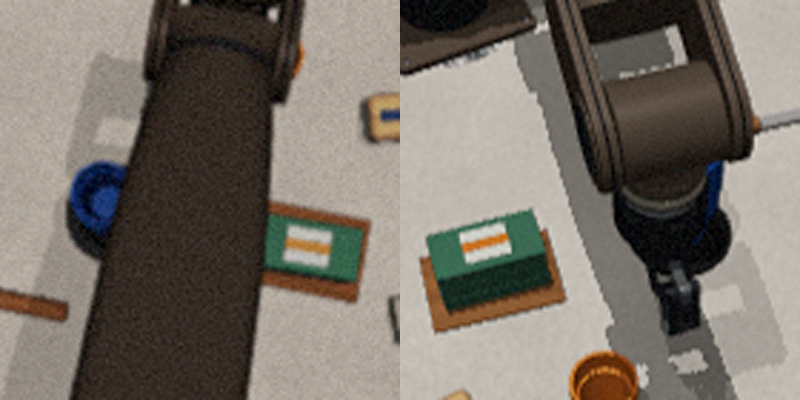

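The tin stack is flush. The arm hides the cups, so I'll move it aside and re-measure.

```bash
python3 -m pendant '[[[-20,0,0],[0,0,0],1],[[-35,5,0],[0,0,0],1],[[-40,6,0],[0,0,0],1],[[-40,6,0],[0,0,0],1],[[-40,6,0],[0,0,0],1],[[-40,6,0],[0,0,0],1],[[-40,6,0],[0,0,0],1],[[-40,6,0],[0,0,0],1],[[-40,5,0],[0,0,0],1],[[-20,0,0],[0,0,0],1],[[0,0,0],[0,0,0],1],[[0,0,0],[0,0,0],1]]'
python3 - <<'E'
from h import *
s,t=camera("scene"),camera("top")
for c,u in((t,(299,222)),(s,(202,190))):print(label(c,*u,78),tin(c,*u,78)[2:])
print(cup(s,275,150,172),cup(t,230,204,172),cup(t,290,154,100,'orange'),cup(s,241,232,100,'orange'))
P=[]
for c,(x,y) in((t,(265,205)),(s,(240,170))):
    P.append(cv2.resize(np.clip(c["img"][y-70:y+70,x-70:x+70].astype(float)*1.5,0,255).astype(np.uint8),(400,400),interpolation=cv2.INTER_CUBIC)[:,:,::-1])
cv2.imwrite("pics/g9.png",np.hstack(P))
i=t["img"].astype(int)-np.load("pics/top0.npy").astype(int)
for n,(u,v) in dict(brush=(342,175),knife=(190,239),stone=(355,243),orange=(290,155),teal=(109,201)).items():print(n,np.abs(i[v-14:v+14,u-25:u+25]).mean().round(1))
E
```

```text
t: 52.38
tcp_pos: [621.4, -364.3, 198.7]
orientation: [-3.141, -0.001, 1.414]
contact_force: [1.0, 0.6, -0.3]
gripper_width: 1.002
(array([ 423.8, -103.8]), 10720) (array([ 59.8, 120.2], dtype=float32), np.float32(82.4))
(array([ 427.6, -106.5]), 8983) (array([ 96.3, 117.7], dtype=float32), np.float32(81.1))
(array([474.5, 116.7]), array([474.1, 116.9]), np.float64(33.5)) (array([468.8, 116.8]), array([466.6, 115.4]), np.float64(36.1)) (array([636.8, -67.8]), array([638. , -68.3]), np.float64(33.0)) (array([641. , -69.1]), array([640.5, -68.9]), np.float64(33.6))
brush 25.1
knife 26.3
stone 50.0
orange 23.4
teal 24.8
```

View pics/g9.png

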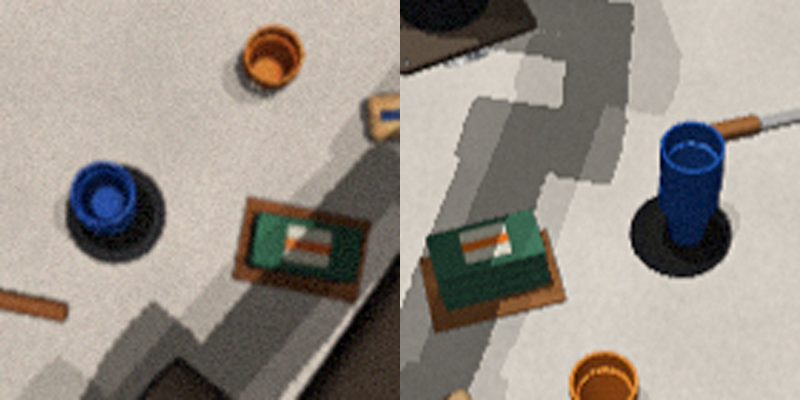

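Both stacks stand complete. The cup rim at z=172 is within about 3 mm of the base axis, and the tins are within about 3 mm and 2°. Handing in.

```bash
python3 -c "
from rig import *
hand_in()"
```

```text
the job is handed in; nothing more can be done
```

I nested both loose blue cups in the cup on the mat, stacked both loose green tins on the board tin, and handed the job in at about 52 s of robot time. It reports no verdict.

**Mishap:** On the first try at the left cup, the fingers closed on top of the rim and tipped the cup to roughly 22°. I eased it back upright and grasped it again. In the pictures the fingertips sat about 25 mm higher than the TCP and nose-length data suggest, so I set the grip heights to match.

**Last checks:**
- **Cups:** all three seated heights matched. In each view the top rim is within about 3 mm of the base cup's first measured position (limit 7 mm).
- **Tins:** the top tin's label is within about 3 mm of the base tin's, and the sides are within about 1.5° (limits 8 mm and about 7°). The pictures show the edges flush.
- **Other goods:** the orange cup fit was about where I first read it. I did not re-measure the brush, knife or whetstone. The arm never came near them, but arm shadow and the moved arm spoiled the picture-difference check.

**Disagreements:** The two cameras differed by up to about 6 mm in x on the cup rim. The tin outline fit was also unreliable in the scene view, because the visible side face widened it to 96 mm. For tin positions I relied on the labels instead. Those first agreed between views to about 1.5 mm, but on the finished stack, partly in shadow, they differed by about 4.7 mm.

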